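# Hold a water filter cartridge against its sprung coupling

### The job

Change the filter on the bench's water line: first shut the feed valve with a quarter turn of its lever, then lay the loose cartridge flat between the station's rails, nozzle towards the coupling, and press it gently against the sprung coupling with a steady push of about 10 N, so that the pointer stays between the two lines on the spring housing; never drive the coupling to its stop. I will put the clamp on, so be my third hand: hold that push steady for a few seconds and finish while still holding it there, and leave the flask, jar and tube rack alone.

Things in the scene. Friction and masses are not known exactly. Their poses are not given: they have to be found in the camera images.
- station: Fixed filter station on an aluminium base plate 84 x 285 x 8 mm: in one line along its y axis stand two low rails, a sprung coupling, a grey spring housing and a brass valve. Origin at bench level under the coupling's rubber face at rest; z up; y runs from the rails to the valve (the way the cartridge is pushed), x to its right. The line's axis is 38 mm above the bench.
- bed (a point): Middle of the cartridge's bed between the rails, on the base plate's top, 8 mm above the bench, at station (0, -70, 8 mm). The rails run from station y = -135 to -5 mm, are 54 mm apart inside, 8 mm thick and 10 mm tall (tops 18 mm above the bench).
- scale (a point): Centre of the white scale on top of the grey spring housing, at station (0, 60, 65 mm). The housing spans station y = 42 to 78 mm, is 56 mm wide and 64 mm tall over the bench. Two dark lines cross the scale at station y = 54 and 64 mm.
- coupling (a joint): How far the sprung coupling (44 mm steel disc with a rubber face) is pushed back along the station's +y, in m: 0 at rest, hard stop at 0.030. Spring force on the cartridge = 2.1 N + 600 N/m x value (10 N at about 0.013). The tip of the dark pointer on top meets the scale's first line at 0.008 and the second at 0.018.
- head: Moving head of the sprung coupling: a 44 mm steel disc with a black rubber gasket, 36 mm diameter, 3 mm thick, on its front. Origin at the centre of the rubber face, which looks along the station's -y; moves with joint coupling. At rest the origin is at station (0, 0, 38 mm).
- valve (a joint): Angle of the valve lever, rad: 0 = open (lever along the line, pointing to station -y over the spring housing), 1.571 = shut (lever square to the line, pointing to station -x, towards the robot); stops at both ends. Grows clockwise seen from above. Starts more or less open, stays where it is left; turning takes about 0.12 N m.
- valve_hinge (a point): Point on the lever's vertical hinge axis at the mid-height of its grip; at station (0, 112, 99 mm).
- valve_handle (a point): Point in the middle of the lever's grip, 60 mm from the hinge axis. The grip is a black plastic bar 14 mm wide, 22 mm tall (88 to 110 mm above the bench), from 17 to 89 mm from the hinge axis; nothing stands beside or above it.
- cartridge: Loose filter cartridge, about 0.3 kg, flat on the bench: white plastic block with two grey bands, 46 mm wide (its x), 100 mm long (y), 56 mm tall (z up). A round nozzle, 18 mm across, sticks 14 mm out of its +y end, 30 mm above the underside. Origin: centre of the block's underside; when just touching the resting coupling, at station (0, -64, 8 mm), axes parallel.
- nozzle_tip (a point): Centre of the flat end of the cartridge's nozzle, 64 mm along the cartridge's y from its origin and 30 mm above its underside; this end is to press on the rubber gasket.
- flask: Bystander: conical glass flask with a foil cap, 84 mm diameter at the foot, 114 mm tall, origin under its centre.
- reagent: Bystander: amber jar with an orange cap, 64 mm diameter, 115 mm tall, origin under its centre.
- rack: Bystander: red test tube rack with tubes, 100 x 200 mm, 93 mm tall with tubes, origin under its centre.
There are look-alikes about, which are no part of the job. There is more than one size of the cartridge; the job needs the largest.

How it is judged:
On the way, in this order (a step that is already met when the one before it is completed fails the run):
1. the feed valve is shut (value of joint valve above 1.43 rad), for 0.2 s.
2. the cartridge, flat between the rails, is pressed nozzle first on the gasket within the force band for 2 s (z of cartridge in the frame of station between 0.004 and 0.012 m and x of nozzle_tip in the frame of station between -0.01 and 0.01 m and y of nozzle_tip in the frame of station above 0.003 m and angle between the y axis of cartridge and the y axis of station, either way round below 0.12 rad and angle between cartridge's own z axis and vertical below 0.1 rad and contact force between cartridge and head between 6 and 14 N and value of joint coupling between 0.0062 and 0.0205 m and value of joint valve above 1.43 rad), for 2 s.
At the end, for the whole second after the job is handed in: Valve within 8 degrees of shut; cartridge at rest, flat between the rails (height 4 mm, side 10 mm, 0.12 rad), its nozzle pressed on the gasket with 6 to 14 N (coupling pushed back 6.2 to 20.5 mm), the robot still pushing or gripping it with more than 2 N (all of step 2 and contact force between any of the fingers, the arm and cartridge above 2 N and linear speed of cartridge below 0.01 m/s); the arm keeps its last pose, push and grip.
It fails at once if the coupling is pushed more than 3 mm while the valve is still open (value of joint coupling above 0.003 m and value of joint valve below 1.3 rad).
It fails at once if the coupling is driven to its stop (value of joint coupling above 0.027 m).
It fails at once if a bystander is moved more than 25 mm (distance of any of flask, reagent, rack from where it was at the start of the episode above 0.025 m).
It also fails if it takes over 64 s, if anything falls off the work surface, if the arm or the gripper's body presses on something with over 40 N, if the wrist force passes 120 N, or if a joint passes its speed limit or range.

### The arm

A 6-joint arm with a two-finger parallel gripper is mounted at the origin on the work surface. World frame = base frame: x ahead of the robot, y to its left, z up, the work surface at z = 0. Lengths are in m, angles in rad, forces in N, time in s.
With the tool pointing down it reaches from about 0.25 to 0.775 m from the base axis. Payload 4 kg.
Tool frame: the origin (TCP) lies midway between the tips of the shut fingers; the grasp point (between the pads) lies 19 mm behind it (robot.pinch_z is the distance from the TCP to the grasp point, in m); x points along the fingers, y is the direction in which the jaws open and shut, and the axes are right-handed (so a half turn about x gives the same grasp; the last joint's range is limited). The gripper opens to 94 mm and grips with 3 to 60 N. Pads are 16 mm wide; open, the fingers measure 119 mm over their backs; the gripper's body (75 mm by 177 mm) begins 78 mm behind the grasp point.
Start: joints at [1.057, 0.087, 1.371, -0, 1.684, -0.103], TCP at [0.22, 0.504, 0.206] pointing down, gripper open.
Joint ranges: [-3.1, 3.1], [-0.76, 2.03], [0.27, 2.55], [-1.08, 4.22], [0.17, 2.65], [-2.57, 2.57]. Speed limits (rad/s): [2.79, 2.79, 3.14, 3.14, 3.14, 3.14].

### API

Orientations are given as [roll, pitch, yaw] about the fixed x, y, z axes, in that order (R = Rz(yaw) Ry(pitch) Rx(roll)).
In Python, from bench import robot, imaging gives the robot as it stands. The module is installed in compiled form; this text tells all that it offers.
- The arm moves only by the tool drive_tool, never from a script. Its argument "commands" is a list that holds one entry, the list of rows, each a list of 4 numbers: the shift along the tool's x, y, z as a fraction of full scale, then the turn about the tool's x as a fraction of full scale. A call has 1 to 20 rows; each row shifts and turns the commanded pose from where the row before left it, along the tool's axes as they then stand; what a row does not reach is not made up. Full scale, the value 1, is 0.25 m for a shift and 360 degrees for a turn. A row lasts 1/10 s, in which the tool goes at most 50 mm and 8.59 degrees, less where a joint would pass 70% of its speed; a pose out of reach is approached as far as the arm can. A call with a number of a shift or a turn outside -1 to 1 is refused whole. A call with a gripper value outside its range is refused whole. "grip" is the opening, from 0 (shut) to 1 (fully open), set as the call begins (left out, the last holds). The fingers move at their own pace and stop on an object; the grip force is fixed at half the most. Time passes only in rows, so rows that do not move let the fingers close. It gives the time, the measured TCP pose, the force and the opening at its end, in the units of the state.
- robot.get_obs(): the state, without advancing time (a new reading comes with each control period).
- imaging.snapshot(name): name is "side" or "top" or "wrist"; returns a dict with "pixels" (480x640x3 uint8, red, green, blue), "z_map" (480x640 float32, m along the optical axis (not along the pixel's ray), 0 where there is no reading), "mtx" (3x3 intrinsics, pixels), "extrinsics" (4x4, takes a point from world to camera coordinates). Camera axes: x right, y up, looking along -z (the intrinsics and any distortion apply to the point x, -y, -z); pixel columns grow to the right and rows downward; lengths in m; the calibration is good to about 2 mm. A picture is of the moment at which its call begins.
- robot.close_job(): hands the job in, once; it reports no verdict.
The state is a dict: "time": time; "joint_positions": joint angles; "qvel": joint speeds; "joint_torque": joint torques, N m; "tool_pos": TCP position; "ee_rot": TCP orientation; "wrist_force": force on the tool from outside, world axes, zero at the start; "wrist_torque": the same for the moment, N m; "width": finger opening in m.
Only numpy, scipy, OpenCV 4.12 (cv2) and the standard library are available. Lean on these libraries where they do the work, as an engineer would, in place of code of your own. Each camera call takes 0.05 s, during which the arm holds its last target.

## Working session

There is one attempt and no reset: what is moved stays moved. The work goes in short steps, Python scripts to look and compute and a tool call to move; the robot and the scene stay as the last step left them, time stands still between calls to the robot, and variables do not carry over. Pictures are saved under pics/ and viewed, and the job is handed in when it is done.

Besides the shell and the picture viewer there is one more tool, called after "Call:" as name(argument=value, ...), one argument or row to a line, values as JSON. drive_tool: Moves the arm, as the interface text tells. Shift numbers are shares of 0.25 m and turn numbers shares of 360 degrees, none past 1 either way. Its arguments: {"type":"object","properties":{"commands":{"type":"array","items":{"type":"array","items":{"type":"array","items":{"type":"number","minimum":-1,"maximum":1}}}},"grip":{"type":"number"}},"required":["commands"]}

```bash
mkdir -p pics; ls
cat > h.py <<'E'
import numpy as np, cv2
from bench import robot, imaging
def snap(n,f):
    s=imaging.snapshot(n); cv2.imwrite('pics/'+f,s['pixels'][:,:,::-1]); np.savez('pics/'+f[:-4]+'.npz',**s); return s
def P(s,u,v,d=None,z=None):
    K=s['mtx'];E=s['extrinsics'];R=E[:3,:3];t=E[:3,3]
    r=np.array([(u-K[0,2])/K[0,0],-(v-K[1,2])/K[1,1],-1.]);o=-R.T@t;w=R.T@r
    if z is not None: d=(z-o[2])/w[2]
    return o+w*d
def proj(s,p):
    c=s['extrinsics'][:3,:3]@np.array(p)+s['extrinsics'][:3,3];K=s['mtx']
    return np.array([K[0,0]*c[0]/-c[2]+K[0,2],K[1,1]*c[1]/c[2]+K[1,2]])
E
python3 - <<'E'
from h import *
o=robot.get_obs();print(o)
for n in('side','top','wrist'):
    s=snap(n,n+'0.png');print(n,s['mtx'],s['extrinsics'],list(s))
E
```

```text
pics
{'time': 0.0, 'joint_positions': array([ 1.05689933e+00,  8.79466753e-02,  1.37225747e+00, -7.57424681e-07,
        1.68359694e+00, -1.03090376e-01]), 'qvel': array([ 1.77093357e-03,  2.97187454e-04, -4.73931123e-05, -1.07050950e-03,
        9.22025080e-04, -3.07537627e-04]), 'joint_torque': array([-1.95696724e-03, -3.40185070e+01, -3.02420533e+01,  7.14432425e-02,
        3.30184749e-02, -1.82909171e-04]), 'tool_pos': array([0.219368  , 0.50375499, 0.2043071 ]), 'ee_rot': array([-1.67354583,  1.56858789, -2.08435254]), 'wrist_force': array([-0.19324563,  0.14728446, -0.41404063]), 'wrist_torque': array([-0.05511397, -0.03168956, -0.01115355]), 'width': 0.09375838229576162}
side [[435.12806801   0.         319.92953155]
 [  0.         435.12806801 239.14365389]
 [  0.           0.           1.        ]] [[ 0.97542194 -0.22018585 -0.00838002 -0.54918688]
 [ 0.12449786  0.51934807  0.84544536 -0.15872704]
 [-0.18180296 -0.82570925  0.53399617 -0.99923242]
 [ 0.          0.          0.          1.        ]] ['pixels', 'z_map', 'mtx', 'extrinsics']
top [[544.93381256   0.         325.44972018]
 [  0.         544.93381256 236.95494894]
 [  0.           0.           1.        ]] [[-0.02735883 -0.99957989 -0.0095679   0.0306467 ]
 [ 0.99782681 -0.0278823   0.05970113 -0.56784267]
 [-0.05994283 -0.00791376  0.99817044 -1.415279  ]
 [ 0.          0.          0.          1.        ]] ['pixels', 'z_map', 'mtx', 'extrinsics']
wrist [[421.20344526   0.         312.06165963]
 [  0.         421.20344526 236.97604026]
 [  0.           0.           1.        ]] [[ 0.39890489  0.91699112 -0.00147343 -0.54904945]
 [-0.88612255  0.38506219 -0.25790297  0.02731671]
 [-0.23592737  0.10418439  0.9661697  -0.39015709]
 [ 0.          0.          0.          1.        ]] ['pixels', 'z_map', 'mtx', 'extrinsics']
```

View pics/top0.png

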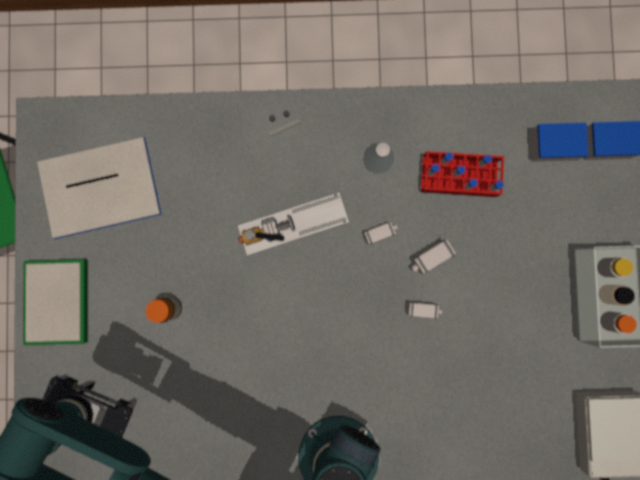

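View pics/side0.png

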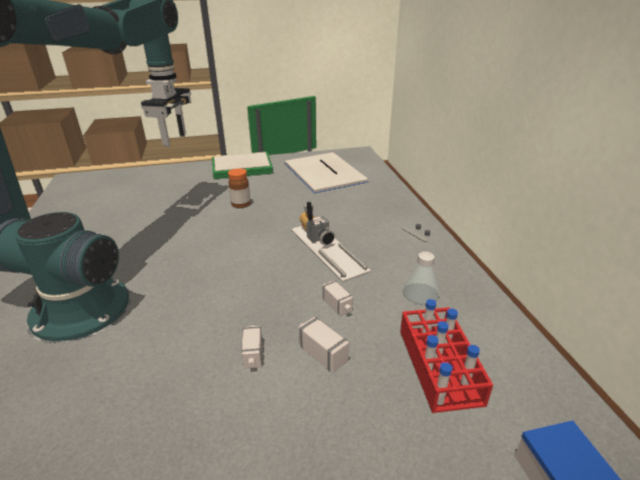

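View pics/wrist0.png

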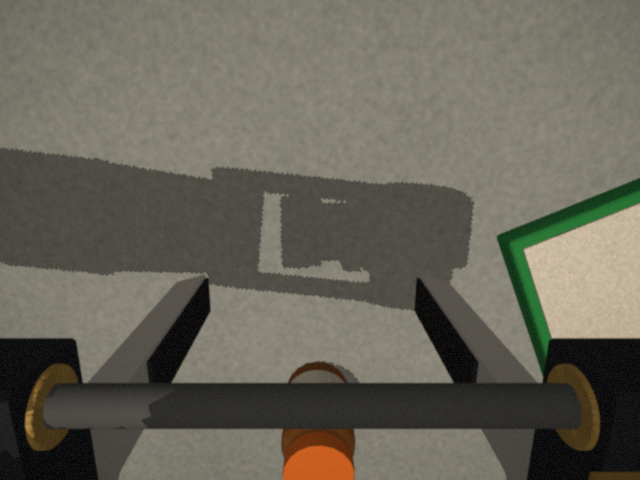

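Run:
```python
import cv2
a=cv2.imread('pics/top0.png')
cv2.imwrite('pics/t_crop.png',cv2.resize(a[180:330,225:465],None,fx=3.3,fy=3.3,interpolation=cv2.INTER_CUBIC))
b=cv2.imread('pics/side0.png')
cv2.imwrite('pics/s_crop.png',cv2.resize(b[195:375,230:430],None,fx=3.3,fy=3.3,interpolation=cv2.INTER_CUBIC))
```

```text
(no output)
```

View pics/t_crop.png

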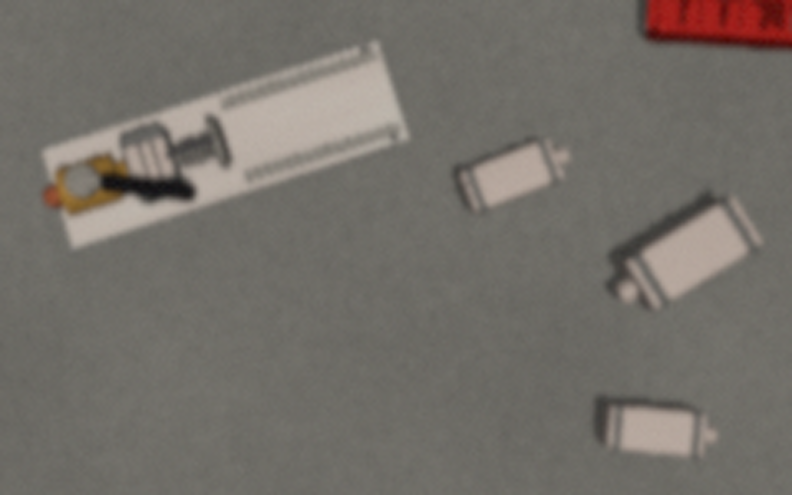

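View pics/s_crop.png

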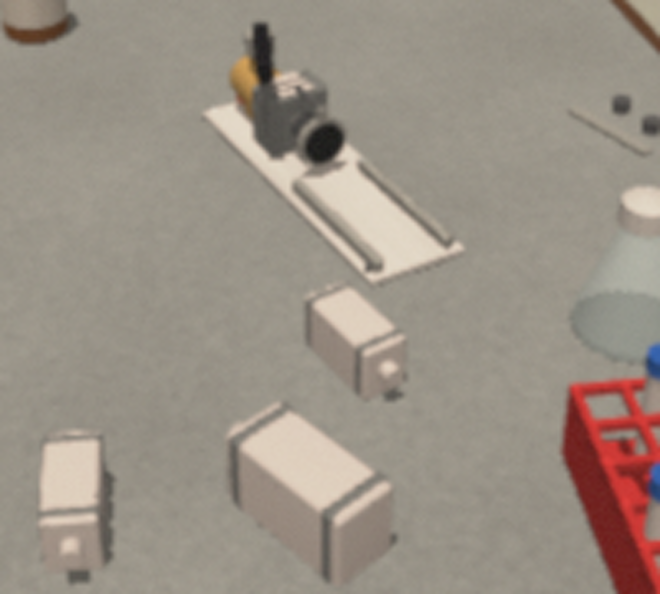

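```bash
cat > m.py <<'E'
from h import *
import sys
def cloud(s):
    K=s['mtx'];E=s['extrinsics'];d=s['z_map'];v,u=np.mgrid[0:480,0:640]
    c=np.stack([(u-K[0,2])/K[0,0]*d,-(v-K[1,2])/K[1,1]*d,-d],-1)
    w=(c-E[:3,3])@E[:3,:3]; w[d==0]=np.nan; return w
def rect(s,mask,z):
    v,u=np.nonzero(mask)
    p=np.array([P(s,a,b,z=z)[:2] for a,b in zip(u,v)],np.float32)
    return cv2.minAreaRect(p)
E
python3 - <<'E'
from m import *
s=dict(np.load('pics/top0.npz'));w=cloud(s);z=w[...,2]
print('bench z',np.nanmedian(z[340:400,250:300]))
roi=np.zeros((480,640),bool);roi[232:285,403:463]=1
m=(roi&(z>0.047)&(z<.066)).astype(np.uint8)
print('cart',m.sum(),rect(s,m,.056),np.nanmedian(z[m>0]))
hsv=cv2.cvtColor(s['pixels'],cv2.COLOR_RGB2GRAY)
roi[:]=0;roi[185:265,230:355]=1
m=(roi&(hsv>150)).astype(np.uint8);n,l,st,_=cv2.connectedComponentsWithStats(m);k=1+np.argmax(st[1:,4]);print(st[k])
r=rect(s,l==k,.008);print('plate',r,cv2.boxPoints(r))
# lever
m=roi&(z>.08)&(z<.125)
print('lever px',m.sum());pts=w[m];c=pts[:,:2].mean(0);print(c,pts[:,2].max(),np.nanmedian(pts[:,2]))
for p in w[m][::6]:print(p.round(3),end=' ')
E
```

```text
bench z -0.0002970215943929407
cart 709 ((0.5105960965156555, -0.26266923546791077), (0.046900659799575806, 0.10002489387989044), 29.780858993530273) 0.055571895515754685
[ 245  194  103   61 1675]
plate ((0.6075666546821594, 0.10071256756782532), (0.08057495951652527, 0.28208470344543457), 16.62928009033203) [[ 0.5286009   0.22432664]
 [ 0.6093274  -0.04596028]
 [ 0.68653244 -0.02290151]
 [ 0.60580593  0.24738541]]
lever px 263
[0.57204186 0.16988456] 0.11857210257118435 0.10653186428318678
[0.59  0.21  0.087] [0.587 0.207 0.091] [0.585 0.213 0.089] [0.584 0.197 0.093] [0.582 0.205 0.091] [0.58  0.185 0.109] [0.58  0.217 0.091] [0.579 0.202 0.096] [0.577 0.185 0.109] [0.577 0.17  0.109] [0.577 0.156 0.101] [0.577 0.207 0.092] [0.576 0.191 0.102] [0.575 0.175 0.111] [0.574 0.16  0.109] [0.574 0.146 0.107] [0.573 0.131 0.109] [0.575 0.206 0.087] [0.573 0.188 0.104] [0.572 0.172 0.113] [0.572 0.158 0.112] [0.571 0.143 0.114] [0.571 0.129 0.107] [0.572 0.213 0.088] [0.572 0.198 0.087] [0.57  0.18  0.108] [0.57  0.165 0.109] [0.569 0.15  0.111] [0.569 0.136 0.109] [0.568 0.121 0.11 ] [0.569 0.207 0.092] [0.568 0.186 0.104] [0.567 0.17  0.109] [0.567 0.156 0.104] [0.566 0.141 0.11 ] [0.566 0.126 0.11 ] [0.567 0.208 0.089] [0.565 0.17  0.096] [0.564 0.153 0.109] [0.564 0.138 0.112] [0.563 0.124 0.108] [0.562 0.146 0.105] [0.561 0.131 0.107] [0.56 0.13 0.09]
```

```bash
cat >> h.py <<'E'
from scipy.spatial.transform import Rotation as Ro
def tool():
    o=robot.get_obs();return o['tool_pos'],Ro.from_euler('xyz',o['ee_rot']).as_matrix(),o
def delta(target,yang=None):
    """total shift (fractions, in current tool axes) and turn about tool x in deg so that tool y axis lies at world angle yang (deg, mod 180)"""
    p,R,o=tool(); d=R.T@(np.array(target)-p)/0.25
    a=np.degrees(np.arctan2(R[1,1],R[0,1])); t=None
    if yang is not None:
        t=-(yang-a); t=(t+90)%180-90   # tool x points down -> positive turn is clockwise from above
    return d.round(4),a.round(2),t
E
python3 - <<'E'
from h import *
p,R,o=tool();print(p,R.round(3),o['joint_positions'].round(3),o['time'])
H=np.array([0.5763,0.2056])
for a in(-96,):print(delta([H[0]+.03,H[1]-.07,.206],16.6))
E
```

```text
[0.21944673 0.5038815  0.20456435] [[-0.001  0.399  0.917]
 [-0.001  0.917 -0.399]
 [-1.    -0.002 -0.   ]] [ 1.057  0.088  1.372 -0.     1.684 -0.103] 0.15
(array([-0.0048, -0.7327,  2.0069]), np.float64(66.46), np.float64(49.86370100075882))
```

Call:
drive_tool(
  commands=[
    [[-0.06,0,0,0.0231],[-0.06,0,0,0.0231],[-0.06,0,0,0.0231],[-0.06,0,0,0.0231],[-0.06,0,0,0.0231],[-0.06,0,0,0.0231],[0,0,0,0]],
  ],
  grip=0,
)

```text
time: 0.85
tool_pos: [0.22, 0.5049, 0.2977]
ee_rot: [2.335, 1.567, 1.054]
wrist_force: [-0.1, -1.0, -0.0]
width: 0.0417
```

Run:
```python
from h import *
p,R,o=tool();print(p,R.round(3),o['joint_positions'].round(3),o['time'])
s=imaging.snapshot('wrist');E=s['extrinsics'];c=-E[:3,:3].T@E[:3,3];print('cam in tool',R.T@(c-p),'axis in tool',R.T@(-E[2,:3]))
print(delta([0.56,.12,.30],16.6))
```

```text
[0.22001645 0.50490592 0.29767354] [[ 0.002  0.958  0.285]
 [ 0.004  0.285 -0.958]
 [-1.     0.003 -0.003]] [ 1.057  0.087  1.19  -0.     1.861  0.767] 0.85
cam in tool [-0.17876577  0.00022686 -0.07445464] axis in tool [9.66200836e-01 2.26497516e-04 2.57790407e-01]
(array([-0.0166,  0.8602,  1.8649]), np.float64(16.73), np.float64(0.13453063660803366))
```

Call:
drive_tool(
  commands=[
    [[0,0.086,0.186,0],[0,0.086,0.186,0],[0,0.086,0.186,0],[0,0.086,0.186,0],[0,0.086,0.186,0],[0,0.086,0.186,0],[0,0.086,0.186,0],[0,0.086,0.186,0],[0,0.086,0.186,0],[0,0.086,0.186,0],[0,0,0,0],[0,0,0,0],[0,0,0,0]],
  ],
)

```text
time: 2.2
tool_pos: [0.5494, 0.1299, 0.2948]
ee_rot: [-2.134, 1.569, 2.87]
wrist_force: [-0.2, 0.6, 0.5]
width: 0.0004
```

Run:
```python
from h import *
p,R,o=tool();print(p,o['joint_positions'].round(3),o['time'],o['width'])
s=snap('wrist','w1.png')
```

```text
[0.54939543 0.12986792 0.29478164] [ 1.310e-01  1.220e-01  1.158e+00  1.000e-03  1.864e+00 -1.600e-01] 2.2 0.00044399864066510774
```

View pics/w1.png

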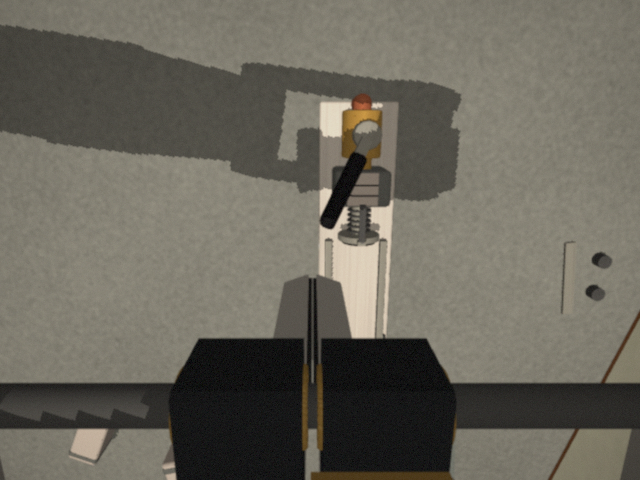

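Run:
```python
from m import *
s=dict(np.load('pics/w1.npz'))
im=s['pixels'];g=cv2.cvtColor(im,cv2.COLOR_RGB2GRAY)
cv2.imwrite('pics/w1c.png',cv2.resize(im[85:345,290:420,::-1],None,fx=4,fy=4,interpolation=cv2.INTER_CUBIC)[:,:][0:600])
cv2.imwrite('pics/w1d.png',cv2.resize(im[205:345,290:420,::-1],None,fx=4,fy=4,interpolation=cv2.INTER_CUBIC))
for n,u,v,z in[('TL',320,102,.008),('TR',398,102,.008),('hinge',367,134,.115),('tip',326,226,.110),('railLtop',328,240,.018),('railRtop',383,240,.018)]:print(n,P(s,u,v,z=z).round(4))
w=cloud(s)
m=(w[...,2]>.1)&(w[...,2]<.13);m[:, :300]=0;m[:,400:]=0;m[250:]=0
m&=(g<60);v,u=np.nonzero(m);p=np.array([P(s,a,b,z=.110)[:2] for a,b in zip(u,v)],np.float32);print(len(p),cv2.minAreaRect(p),cv2.boxPoints(cv2.minAreaRect(p)))
```

```text
TL [0.5292 0.2258 0.008 ]
TR [0.6079 0.2494 0.008 ]
hinge [0.5737 0.2072 0.115 ]
tip [0.5648 0.1216 0.11  ]
railLtop [0.5809 0.0867 0.018 ]
railRtop [0.64   0.1045 0.018 ]
1263 ((0.5692629814147949, 0.15555357933044434), (0.07006395608186722, 0.01419835165143013), 81.40653991699219) [[0.557009   0.12197568]
 [0.5710479  0.11985411]
 [0.581517   0.18913148]
 [0.56747806 0.19125305]]
```

View pics/w1c.png

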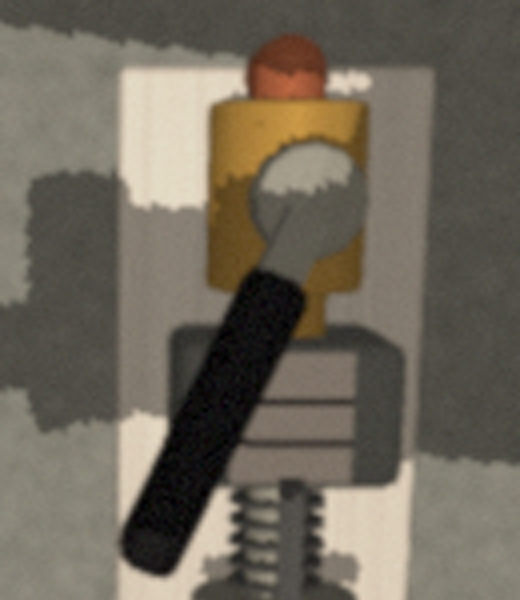

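View pics/w1d.png

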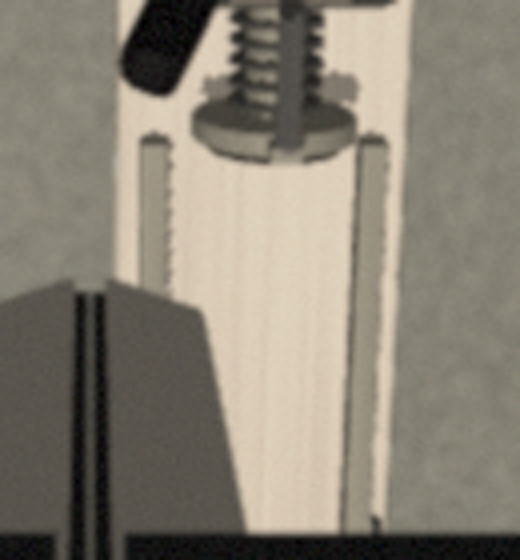

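Call:
drive_tool(
  commands=[
    [[0,0,0,0.0234],[0,0,0,0.0234],[0,0,0,0.0234],[0,0,0,0],[0,0,0,0]],
  ],
)

```text
time: 2.75
tool_pos: [0.5496, 0.1302, 0.2959]
ee_rot: [2.119, 1.57, 0.401]
wrist_force: [-0.1, -1.1, -0.4]
width: 0.0
```

Run:
```python
from h import *
print(delta([0.5916,0.1417,0.092],-8.6),robot.get_obs()['time'])
```

```text
(array([ 0.8157,  0.1592, -0.0697]), np.float64(-8.4), np.float64(0.20413488794937962)) 2.75
```

Call:
drive_tool(
  commands=[
    [[0,0.08,-0.035,0],[0,0.08,-0.035,0],[0.1,0,0,0],[0.1,0,0,0],[0.1,0,0,0],[0.1,0,0,0],[0.1,0,0,0],[0.1,0,0,0],[0.1,0,0,0],[0.1,0,0,0],[0.01,0,0,0],[0,0,0,0],[0,0,0,0]],
  ],
)

```text
time: 4.05
tool_pos: [0.5934, 0.1407, 0.0949]
ee_rot: [1.905, 1.568, 0.183]
wrist_force: [0.3, -0.8, 0.0]
width: 0.0007
```

Run:
```python
from h import *
print(delta([0.5916,0.1417,0.092],-8.6),robot.get_obs()['time'])
snap('wrist','w2.png')
```

```text
(array([ 0.0116, -0.0075, -0.0027]), np.float64(-8.64), np.float64(-0.0352427457311677)) 4.05
```

View pics/w2.png

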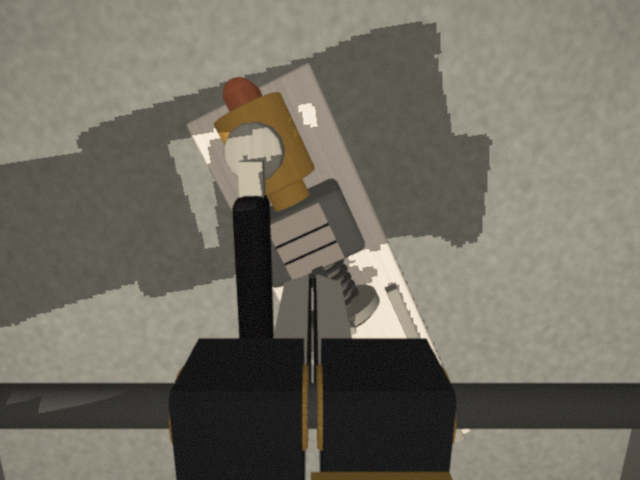

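Call:
drive_tool(
  commands=[
    [[0.01,-0.02,0,0],[0,-0.0264,0.0068,0.0167],[0,-0.0264,0.0068,0.0167],[0,-0.0264,0.0068,0.0167],[0,-0.0264,0.0068,0.0167],[0,-0.0264,0.0068,0.0167],[0,0,0,0],[0,0,0,0]],
  ],
)

```text
time: 4.9
tool_pos: [0.554, 0.145, 0.0912]
ee_rot: [2.734, 1.57, 0.489]
wrist_force: [0.2, -0.6, -0.3]
width: 0.0002
```

Run:
```python
from h import *
p,R,o=tool();H=np.array([.5767,.2067]);print(p,o['wrist_force'],o['time'],o['joint_positions'].round(2));r=p[:2]-H
print(delta(p)[1], 'hinge along z,y', r@R[:2,2],r@R[:2,1])
snap('wrist','w3.png')
```

```text
[0.55403478 0.14496852 0.09121614] [ 0.17729297 -0.59711389 -0.3041082 ] 4.9 [0.16 0.19 1.49 0.   1.47 0.83]
-38.62 hinge along z,y 0.06237580356902892 0.02082651590754525
```

View pics/w3.png

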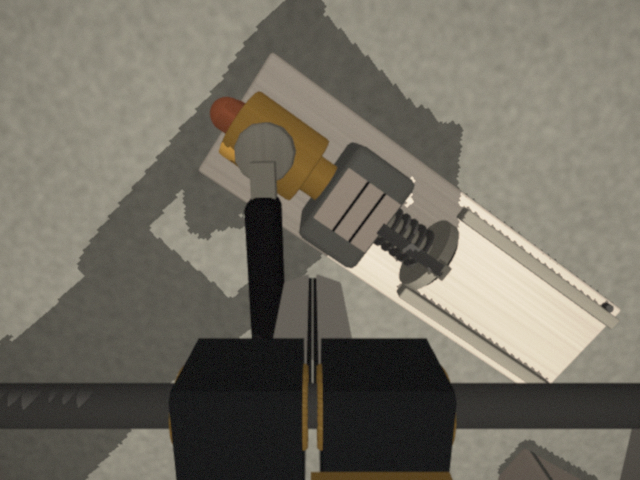

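Call:
drive_tool(
  commands=[
    [[0,-0.0264,0.0068,0.0167],[0,-0.0264,0.0068,0.0167],[0,-0.0264,0.0068,0.0167],[0,-0.0264,0.0068,0.0167],[0,-0.0264,0.0068,0.0167],[0,-0.012,0.003,0.008],[0,0,0,0],[0,0,0,0]],
  ],
)

```text
time: 5.75
tool_pos: [0.5251, 0.1672, 0.0905]
ee_rot: [-0.931, 1.571, 2.532]
wrist_force: [-0.2, -2.1, -0.4]
width: 0.0004
```

Run:
```python
from m import *
p,R,o=tool();H=np.array([.5767,.2067]);print(p,o['wrist_force'],o['time'],o['joint_positions'].round(2));r=p[:2]-H
print(delta(p)[1], 'hinge along z,y', r@R[:2,2],r@R[:2,1])
s=snap('wrist','w4.png');w=cloud(s);g=cv2.cvtColor(s['pixels'],cv2.COLOR_RGB2GRAY)
m=(w[...,2]>.095)&(w[...,2]<.13)&(g<60);m[:,:220]=0;m[:,290:]=0;m[335:]=0
v,u=np.nonzero(m);q=np.array([P(s,a,b,z=.11)[:2] for a,b in zip(u,v)],np.float32);r=cv2.minAreaRect(q);print(len(q),r)
d=cv2.fitLine(q,cv2.DIST_HUBER,0,.01,.01).ravel();print(d,np.degrees(np.arctan2(d[1],d[0])))
```

```text
[0.52509429 0.16719737 0.09049485] [-0.22985978 -2.09659759 -0.39261169] 5.75 [0.21 0.14 1.54 0.   1.46 1.45]
-71.6 hinge along z,y 0.061436117402443216 0.021194585780714183
4452 ((0.5373172163963318, 0.19067634642124176), (0.05663875490427017, 0.014477868564426899), 20.140666961669922)
[0.9527729  0.3036837  0.5394653  0.19186187] 17.678988
```

View pics/w4.png

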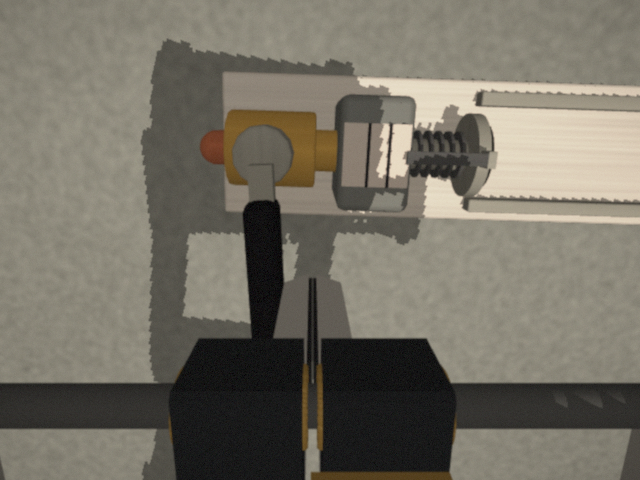

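Call:
drive_tool(
  commands=[
    [[0,-0.008,0,0.004],[0,0,0,0],[0,0,0,0],[0,0,0,0]],
  ],
)

```text
time: 6.2
tool_pos: [0.5243, 0.169, 0.0904]
ee_rot: [0.44, 1.57, -2.407]
wrist_force: [-0.4, -2.0, 0.6]
width: 0.0006
```

Run:
```python
from m import *
p,R,o=tool();print(p,o['wrist_force'],delta(p)[1])
s=snap('wrist','w5.png');w=cloud(s);g=cv2.cvtColor(s['pixels'],cv2.COLOR_RGB2GRAY)
m=(w[...,2]>.095)&(w[...,2]<.13)&(g<60);m[:,:220]=0;m[:,290:]=0;m[325:]=0;m[:205]=0
for v in(215,240,265,300,320):
    u=np.nonzero(m[v])[0];print(v,u.min(),u.max(),w[v,(u.min()+u.max())//2].round(4))
s=snap('top','t5.png')
cv2.imwrite('pics/t5c.png',cv2.resize(s['pixels'][150:300,200:400,::-1],None,fx=4,fy=4,interpolation=cv2.INTER_CUBIC))
```

```text
[0.5242809  0.16899653 0.09039367] [-0.40762455 -2.03879495  0.55578622] -73.14
215 244 280 [0.5582 0.1991 0.109 ]
240 245 281 [0.5488 0.1961 0.1096]
265 247 282 [0.5389 0.193  0.1096]
300 250 280 [0.5243 0.1886 0.1091]
320 251 276 [0.5154 0.1871 0.1091]
```

View pics/t5c.png

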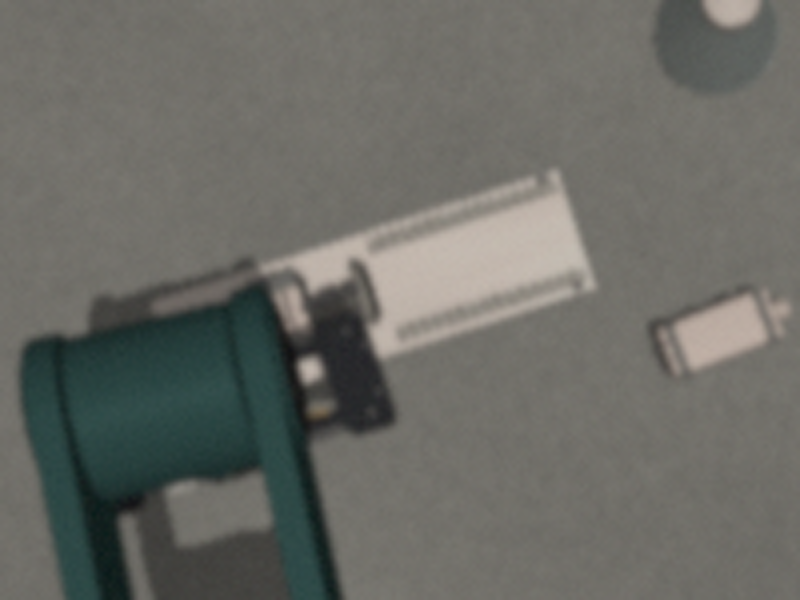

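Call:
drive_tool(
  commands=[
    [[0,-0.006,0,0.002],[0,0,0,0],[0,0,0,0],[0,0,0,0]],
  ],
)

```text
time: 6.7
tool_pos: [0.5239, 0.1708, 0.0904]
ee_rot: [-1.884, 1.57, 1.539]
wrist_force: [0.1, -1.5, -0.0]
width: 0.0006
```

Call:
drive_tool(
  commands=[
    [[0,-0.006,0,0.002],[0,0,0,0],[0,0,0,0]],
  ],
)

```text
time: 7.0
tool_pos: [0.5237, 0.171, 0.0905]
ee_rot: [1.444, 1.569, -1.429]
wrist_force: [-0.3, -4.7, -0.3]
width: 0.0004
```

Call:
drive_tool(
  commands=[
    [[0,0.04,0,0],[0,0.04,0,0],[-0.2,0,0,0],[-0.2,0,0,0],[-0.2,0,0,0],[0,0,0,0],[0,0,0,0]],
  ],
)

```text
time: 7.7
tool_pos: [0.5299, 0.1528, 0.2426]
ee_rot: [-3.048, 1.566, 0.362]
wrist_force: [-0.9, 0.4, -0.0]
width: 0.0006
```

Run:
```python
from m import *
p,R,o=tool();print(p,o['wrist_force'],delta(p)[1],o['joint_positions'].round(2))
s=snap('wrist','w6.png');w=cloud(s);g=cv2.cvtColor(s['pixels'],cv2.COLOR_RGB2GRAY)
m=(w[...,2]>.095)&(w[...,2]<.13)&(g<60);m[325:]=0
v,u=np.nonzero(m);q=np.array([P(s,a,b,z=.11)[:2] for a,b in zip(u,v)],np.float32);r=cv2.minAreaRect(q);print(len(q),r)
d=cv2.fitLine(q,cv2.DIST_HUBER,0,.01,.01).ravel();print(np.degrees(np.arctan2(d[1],d[0])))
```

```text
[0.52992472 0.15283514 0.24255566] [-0.85853103  0.4079657  -0.03274318] -74.6 [0.18 0.08 1.3  0.   1.75 1.48]
1735 ((0.5285871028900146, 0.19080732762813568), (0.07095722109079361, 0.014728151261806488), 16.50504493713379)
16.138897
```

View pics/w6.png

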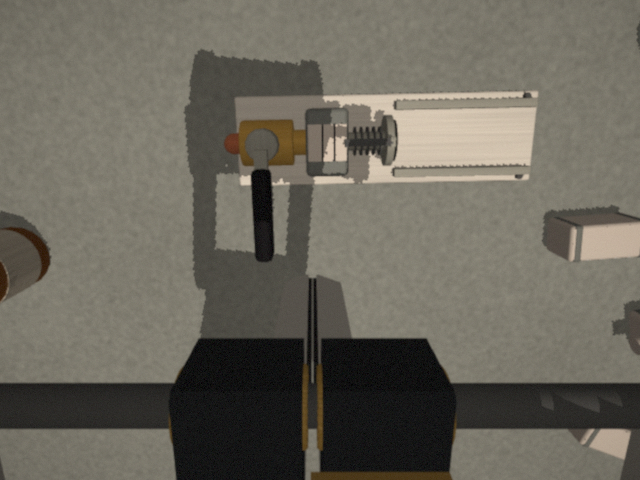

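Run:
```python
from m import *
s=dict(np.load('pics/w6.npz'));g=cv2.cvtColor(s['pixels'],cv2.COLOR_RGB2GRAY)
cv2.imwrite('pics/w6c.png',cv2.resize(s['pixels'][80:200,370:550,::-1],None,fx=4.4,fy=4.4,interpolation=cv2.INTER_CUBIC))
for n,u,v,z in[('a',236,97,.008),('b',538,91,.008),('c',530,180,.008),('d',240,185,.008)]:print(n,P(s,u,v,z=z).round(4))
```

```text
a [0.6085 0.248  0.008 ]
b [ 0.6884 -0.0217  0.008 ]
c [ 0.6097 -0.047   0.008 ]
d [0.5292 0.2259 0.008 ]
```

View pics/w6c.png

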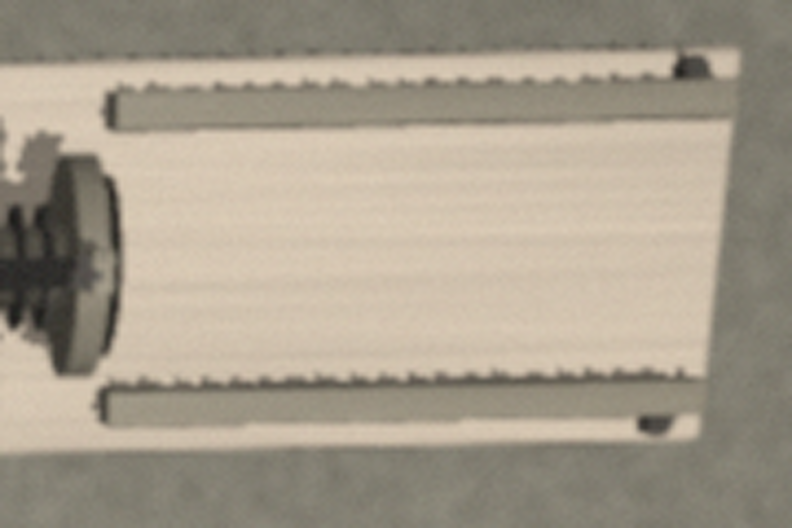

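Run:
```python
from m import *
s=dict(np.load('pics/w6.npz'))
A=P(s,370+116/4.4,80+109/4.4,z=.018);B=P(s,370+109/4.4,80+406/4.4,z=.018)
C=P(s,370+735/4.4,80+98/4.4,z=.018);D=P(s,370+704/4.4,80+398/4.4,z=.018)
print(A,B,C,D,np.hypot(*(A-B)[:2]))
G=P(s,370+118/4.4,80+265/4.4,z=.038);print(G)
for q in(A-C,B-D):print(np.degrees(np.arctan2(-q[0],q[1])),np.hypot(*q[:2]))
y=np.array([-np.sin(np.radians(16.55)),np.cos(np.radians(16.55))])
print('origin', (A+B)[:2]/2+.005*y, (C+D)[:2]/2+.135*y)
print(delta([0.5106,-0.2627,.25],29.8))
```

```text
[0.64079495 0.10311244 0.018     ] [0.58203723 0.08523816 0.018     ] [ 0.67704677 -0.02008158  0.018     ] [ 0.61788125 -0.03814558  0.018     ] 0.061416279805058455
[0.61038469 0.0966636  0.038     ]
16.3973677962108 0.12841714100213208
16.199026293988478 0.12848479407853475
origin [0.60999183 0.09896816] [0.60900899 0.10029357]
(array([-0.0407,  1.5822,  0.5117]), np.float64(-74.6), np.float64(75.59917168043188))
```

Call:
drive_tool(
  commands=[
    [[-0.01,0,0,-0.0223],[0,0,0,-0.0223],[0,0,0,-0.0223],[0,0,0,-0.0223],[0,0,0,-0.0223],[0,0,0,-0.0223],[0,0,0,-0.0223],[0,0,0,-0.0223],[0,0,0,-0.0223],[0,0,0,-0.0223],[0,0,0,-0.0223],[0,0,0,-0.0223],[0,0,0,-0.0223],[0,0,0,0],[0,0,0,0]],
  ],
  grip=1,
)

```text
time: 9.25
tool_pos: [0.5282, 0.1526, 0.2409]
ee_rot: [-1.996, 1.567, -3.05]
wrist_force: [0.6, -0.2, -0.2]
width: 0.0941
```

Run:
```python
from h import *
p,R,o=tool();print(p,o['time'],o['width'],o['joint_positions'].round(2))
print(delta([0.5106,-0.2627,.20],29.8))
```

```text
[0.52816348 0.15262296 0.24088303] 9.25 0.094102932862121 [ 0.18  0.09  1.3   0.    1.76 -0.34]
(array([ 0.1643, -0.8813,  1.4099]), np.float64(29.61), np.float64(-0.1915917474286175))
```

Call:
drive_tool(
  commands=[
    [[0,-0.088,0.141,0],[0,-0.088,0.141,0],[0,-0.088,0.141,0],[0,-0.088,0.141,0],[0,-0.088,0.141,0],[0,-0.088,0.141,0],[0,-0.088,0.141,0],[0,-0.088,0.141,0],[0,-0.088,0.141,0],[0,-0.088,0.141,0],[0,0,0,0],[0,0,0,0],[0,0,0,0]],
  ],
)

```text
time: 10.55
tool_pos: [0.513, -0.2614, 0.2426]
ee_rot: [2.997, 1.57, 1.945]
wrist_force: [0.7, 0.5, 0.3]
width: 0.0938
```

Run:
```python
from m import *
p,R,o=tool();print(p,o['time'],o['width'],o['joint_positions'].round(2))
s=snap('wrist','w7.png');w=cloud(s);z=w[...,2]
m=((z>.05)&(z<.063)&(np.hypot(w[...,0]-.51,w[...,1]+.263)<.09)).astype(np.uint8)
n,l,st,_=cv2.connectedComponentsWithStats(m);k=1+np.argmax(st[1:,4]);print(st[1:])
print(rect(s,l==k,.056))
print(delta([0.5106,-0.2627,.20],29.8))
```

```text
[ 0.51298758 -0.26140678  0.24257683] 10.55 0.09375953104915138 [-0.57  0.14  1.24  0.    1.76 -1.09]
[[ 283  154   55  110 5647]]
((0.510707437992096, -0.26101425290107727), (0.04644224792718887, 0.09803346544504166), 29.460939407348633)
(array([ 0.1715, -0.012 ,  0.0005]), np.float64(29.83), np.float64(0.02715951603821054))
```

View pics/w7.png

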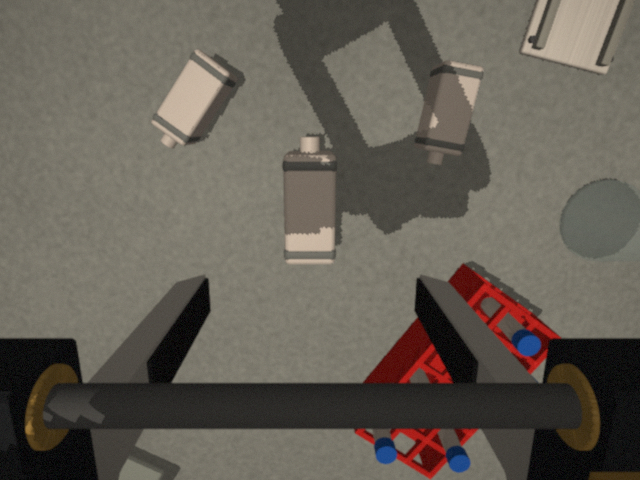

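Call:
drive_tool(
  commands=[
    [[0.08,-0.0085,0,0],[0.08,0,0,0],[0.08,0,0,0],[0.08,0,0,0],[0.08,0,0,0],[0.08,0,0,0],[0.08,0,0,0],[0.08,0,0,0],[0.08,0,0,0],[0.08,0,0,0],[0.08,0,0,0],[0,0,0,0],[0,0,0,0]],
  ],
)

```text
time: 11.9
tool_pos: [0.5114, -0.2624, 0.0233]
ee_rot: [2.736, 1.571, 1.686]
wrist_force: [0.3, -0.0, 1.4]
width: 0.0937
```

Call:
drive_tool(
  commands=[
    [[0,0,0,0],[0,0,0,0],[0,0,0,0],[0,0,0,0],[0,0,0,0],[0,0,0,0],[0,0,0,0],[0,0,0,0]],
  ],
  grip=0,
)

```text
time: 12.7
tool_pos: [0.5112, -0.2635, 0.023]
ee_rot: [1.558, 1.571, 0.507]
wrist_force: [0.3, -0.1, 0.1]
width: 0.0456
```

Run:
```python
from m import *
p,R,o=tool();print(p,o['time'],o['width'],o['wrist_force'],delta(p)[1]);print(R.round(3))
s=snap('wrist','w8.png')
```

```text
[ 0.51117761 -0.26348605  0.02298578] 12.7 0.04556807682118578 [ 0.27169634 -0.13972456  0.12240629] 29.78
[[ 0.     0.868  0.497]
 [ 0.     0.497 -0.868]
 [-1.     0.     0.   ]]
```

View pics/w8.png

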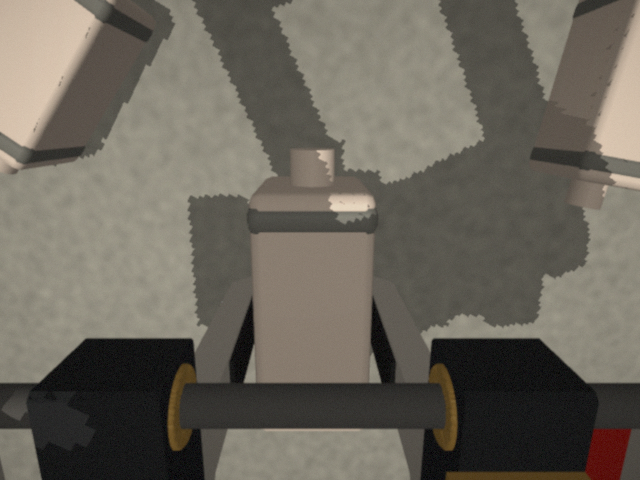

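Call:
drive_tool(
  commands=[
    [[-0.02,0,0,0],[-0.06,0,0,0],[-0.1,0,0,0],[-0.1,0,0,0],[-0.1,0,0,0.0123],[-0.06,0,0,0.0123],[-0.03,0,0,0.0123],[0,0,0,0],[0,0,0,0]],
  ],
)

```text
time: 13.65
tool_pos: [0.511, -0.2634, 0.1407]
ee_rot: [1.333, 1.571, 0.052]
wrist_force: [-0.5, -0.4, -2.7]
width: 0.0459
```

Run:
```python
from h import *
p,R,o=tool();print(p,o['time'],o['width'],o['wrist_force'])
print(delta([.6321,.0223,p[2]],16.5))
snap('wrist','w9.png')
```

```text
[ 0.51099959 -0.26340625  0.14070806] 13.65 0.04591649157592934 [-0.47836811 -0.35916503 -2.73607134]
(array([ 1.000e-04,  7.905e-01, -9.570e-01]), np.float64(16.59), np.float64(0.08527199117695261))
```

View pics/w9.png

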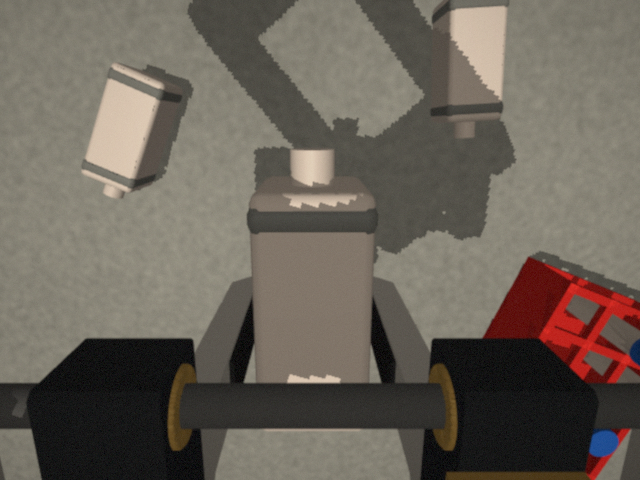

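Held firmly and unchanged in the jaws (nozzle tip at about (312,150)). Going over to the bed.

Call:
drive_tool(
  commands=[
    [[0,0.04,-0.05,0],[0,0.075,-0.09,0],[0,0.075,-0.09,0],[0,0.075,-0.09,0],[0,0.075,-0.09,0],[0,0.075,-0.09,0],[0,0.075,-0.09,0],[0,0.075,-0.09,0],[0,0.075,-0.09,0],[0,0.075,-0.09,0],[0,0.055,-0.07,0],[0,0.02,-0.027,0],[0,0,0,0],[0,0,0,0],[0,0,0,0]],
  ],
)

```text
time: 15.2
tool_pos: [0.6321, 0.0209, 0.1404]
ee_rot: [-1.255, 1.57, -2.539]
wrist_force: [-0.3, 0.4, -3.0]
width: 0.0454
```

Run:
```python
from h import *
p,R,o=tool();print(p,o['time'],o['width'],o['wrist_force'])
print(delta([.6321,.0223,.031],16.5))
snap('wrist','w10.png');s=snap('side','s10.png')
cv2.imwrite('pics/s10c.png',cv2.resize(s['pixels'][160:310,240:400,::-1],None,fx=4,fy=4,interpolation=cv2.INTER_CUBIC))
```

```text
[0.63214488 0.02092566 0.14035915] 15.2 0.045413155858162274 [-0.32517332  0.36149713 -2.99338753]
(array([ 0.4374,  0.0017, -0.0054]), np.float64(16.43), np.float64(-0.07388058969885947))
```

View pics/w10.png

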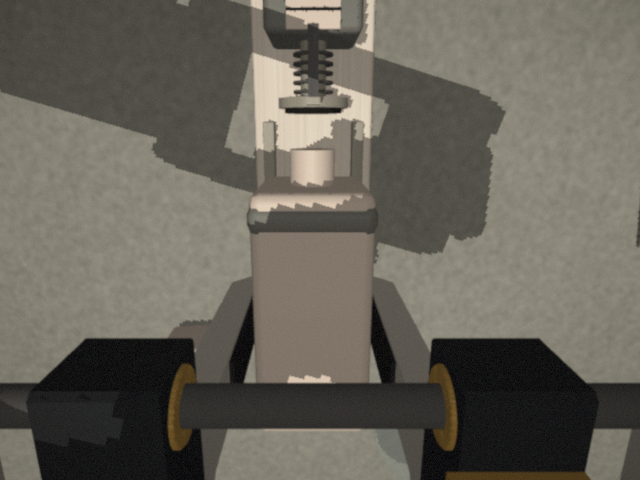

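View pics/s10c.png

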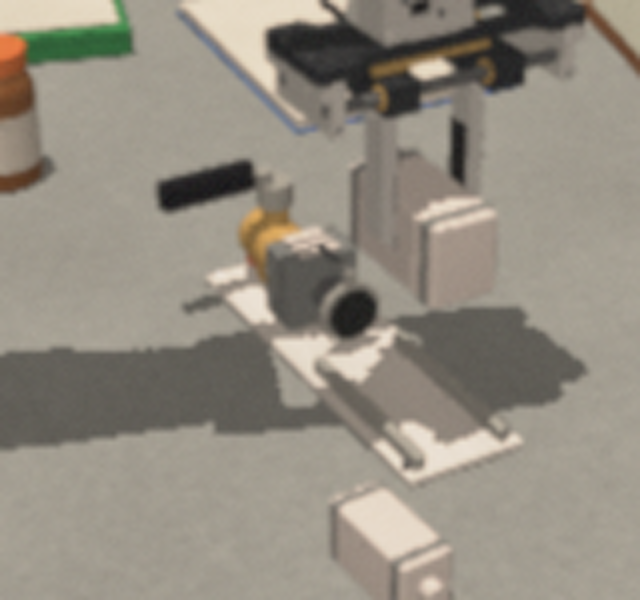

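Call:
drive_tool(
  commands=[
    [[0.04,0.003,-0.004,0],[0.06,0,0,0],[0.06,0,0,0],[0.06,0,0,0],[0.06,0,0,0],[0.05,0,0,0],[0.04,0,0,0],[0.02,0,0,0],[0.02,0,0,0],[0,0,0,0],[0,0,0,0],[0,0,0,0]],
  ],
)

```text
time: 16.5
tool_pos: [0.6336, 0.0231, 0.0389]
ee_rot: [1.273, 1.569, -0.01]
wrist_force: [-0.9, 0.1, -3.0]
width: 0.0459
```

Run:
```python
from h import *
p,R,o=tool();print(p,o['time'],o['width'],o['wrist_force'])
print(delta([.6321,.0223,.031],16.5))
snap('wrist','w11.png');s=snap('side','s11.png')
cv2.imwrite('pics/s11c.png',cv2.resize(s['pixels'][160:310,240:400,::-1],None,fx=4,fy=4,interpolation=cv2.INTER_CUBIC))
```

```text
[0.63361159 0.02313775 0.03889793] 16.5 0.04586648640953585 [-0.85896634  0.14697181 -3.01789164]
(array([ 0.0316, -0.0068,  0.0015]), np.float64(16.49), np.float64(-0.007307894042327234))
```

View pics/w11.png

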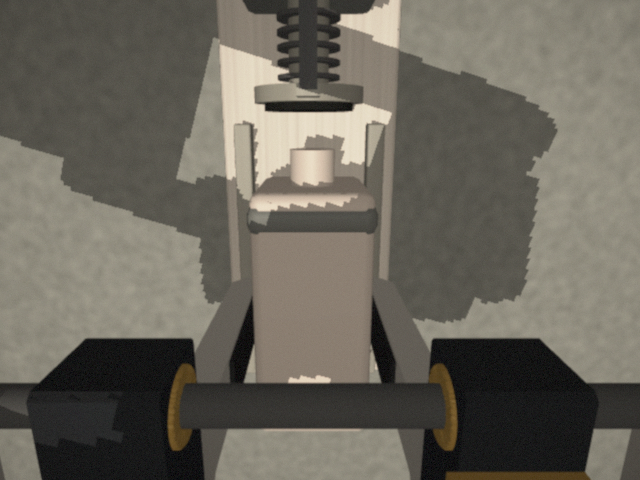

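View pics/s11c.png

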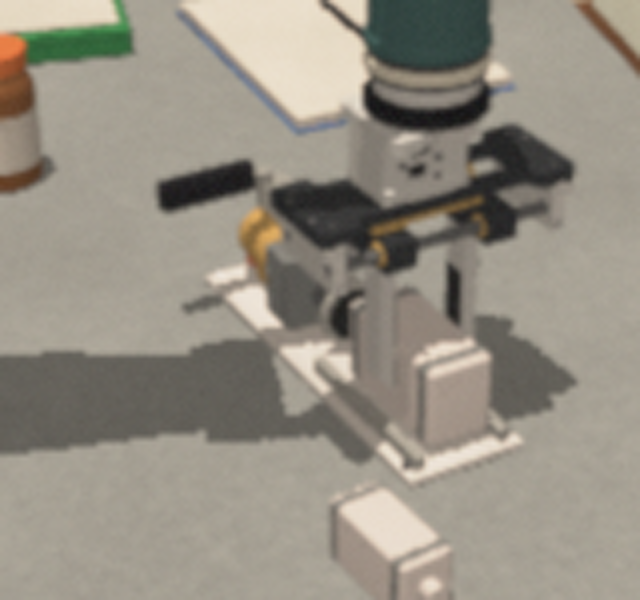

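Call:
drive_tool(
  commands=[
    [[0.01,-0.005,0,0],[0.01,0,0,0],[0.009,0,0,0],[0,0,0,0],[0,0,0,0],[0,0,0,0]],
  ],
)

```text
time: 17.2
tool_pos: [0.6318, 0.0228, 0.031]
ee_rot: [1.462, 1.571, 0.179]
wrist_force: [-0.9, -1.4, 0.5]
width: 0.0459
```

Call:
drive_tool(
  commands=[
    [[0,0,-0.01,0],[0,0,-0.012,0],[0,0,-0.012,0],[0,0,-0.008,0],[0,0,0,0],[0,0,0,0],[0,0,0,0],[0,0,0,0]],
  ],
)

```text
time: 18.0
tool_pos: [0.629, 0.0334, 0.031]
ee_rot: [2.407, 1.57, 1.124]
wrist_force: [-0.2, 1.5, 1.4]
width: 0.0458
```

```bash
cat > st.py <<'E'
from h import *
import sys
p,R,o=tool();a=np.radians(16.5);y=np.array([-np.sin(a),np.cos(a)]);x=np.array([y[1],-y[0]])
f=o['wrist_force'];r=p[:2]-np.array([.6093,.0993])
print('t',round(o['time'],2),'st x,y mm',(r@x*1e3).round(1),(r@y*1e3).round(1),'z',p[2].round(4),'F x,y,z',(f[:2]@x).round(2),(f[:2]@y).round(2),f[2].round(2),'yaw',delta(p)[1],'w',o['width'])
s=snap('wrist',sys.argv[1]+'.png')
cv2.imwrite('pics/'+sys.argv[1]+'c.png',cv2.resize(s['pixels'][0:270,220:405,::-1],None,fx=2.2,fy=2.2,interpolation=cv2.INTER_CUBIC))
E
python3 st.py w12
```

```text
t 18.0 st x,y mm 0.1 -68.8 z 0.031 F x,y,z 0.25 1.45 1.39 yaw 16.51 w 0.045824223684451604
```

View pics/w12c.png

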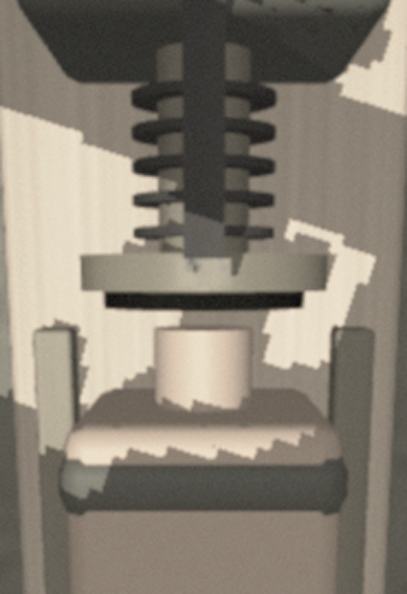

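Call:
drive_tool(
  commands=[
    [[0,0,-0.008,0],[0,0,-0.008,0],[0,0,-0.008,0],[0,0,-0.008,0],[0,0,-0.008,0],[0,0,0,0],[0,0,0,0],[0,0,0,0],[0,0,0,0]],
  ],
)

```text
time: 18.95
tool_pos: [0.6263, 0.0414, 0.031]
ee_rot: [0.203, 1.569, -1.08]
wrist_force: [2.1, -4.0, 1.5]
width: 0.0458
```

```bash
python3 st.py w13
```

```text
t 18.95 st x,y mm -0.1 -60.4 z 0.031 F x,y,z 0.85 -4.44 1.49 yaw 16.47 w 0.04583929605747681
```

View pics/w13c.png

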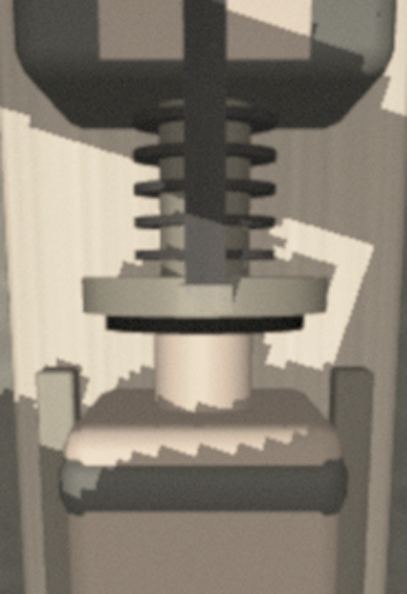

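Call:
drive_tool(
  commands=[
    [[0,0,-0.006,0],[0,0,-0.006,0],[0,0,-0.006,0],[0,0,-0.006,0],[0,0,-0.006,0],[0,0,-0.004,0],[0,0,0,0],[0,0,0,0],[0,0,0,0],[0,0,0,0],[0,0,0,0]],
  ],
)

```text
time: 20.1
tool_pos: [0.6244, 0.0477, 0.0312]
ee_rot: [0.115, 1.566, -1.169]
wrist_force: [2.2, -8.2, 0.3]
width: 0.0456
```

```bash
python3 st.py w14
python3 - <<'E'
from h import *
s=snap('top','t14.png')
cv2.imwrite('pics/t14c.png',cv2.resize(s['pixels'][170:280,220:370,::-1],None,fx=5,fy=5,interpolation=cv2.INTER_CUBIC))
E
```

```text
t 20.1 st x,y mm -0.1 -53.8 z 0.0312 F x,y,z -0.16 -8.46 0.27 yaw 16.43 w 0.045556672477782924
```

View pics/w14.png

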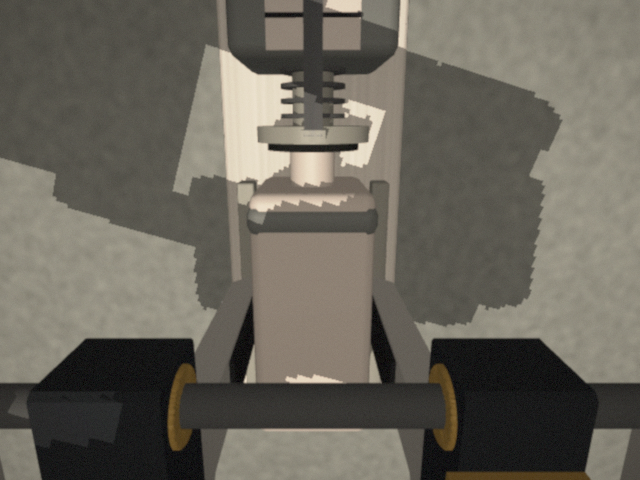

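View pics/t14c.png

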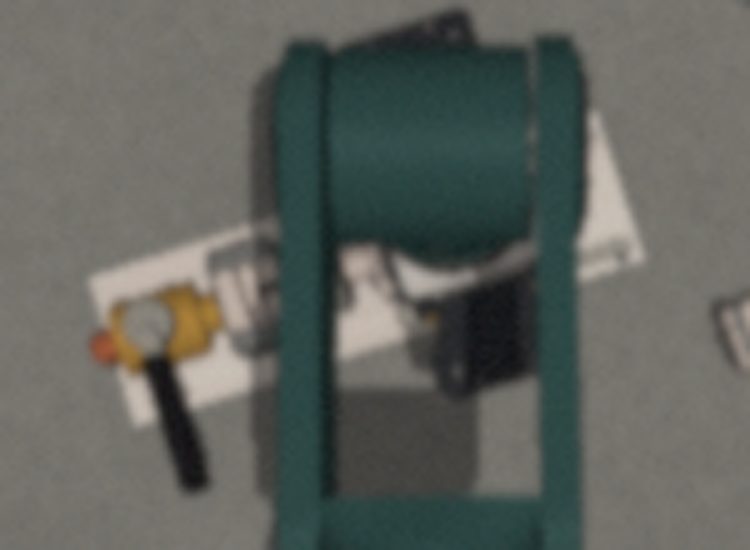

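Call:
drive_tool(
  commands=[
    [[0,0,-0.004,0],[0,0,-0.004,0],[0,0,0,0],[0,0,0,0],[0,0,0,0],[0,0,0,0],[0,0,0,0],[0,0,0,0]],
  ],
)

```text
time: 21.0
tool_pos: [0.624, 0.0491, 0.0313]
ee_rot: [0.1, 1.565, -1.184]
wrist_force: [2.8, -10.0, 2.2]
width: 0.0457
```

```bash
python3 st.py w15;python3 - <<'E'
from m import *
s=dict(np.load('pics/w15.npz'))
cv2.imwrite('pics/w15d.png',cv2.resize(s['pixels'][0:90,240:390,::-1],None,fx=5,fy=5,interpolation=cv2.INTER_CUBIC))
# where station-frame things should appear
a=np.radians(16.5);y=np.array([-np.sin(a),np.cos(a)]);O=np.array([.6093,.0993])
for n,Y,z in(('line1',.054,.065),('line2',.064,.065),('gasket@13',.013,.056)):
    q=O+y*Y;print(n,proj(s,[*q,z]))
E
```

```text
t 21.0 st x,y mm -0.1 -52.3 z 0.0313 F x,y,z -0.18 -10.43 2.22 yaw 16.42 w 0.04571753942085892
line1 [311.41166044  19.62874143]
line2 [311.37096628 -16.3962755 ]
gasket@13 [311.57354351 151.54269742]
```

View pics/w15d.png

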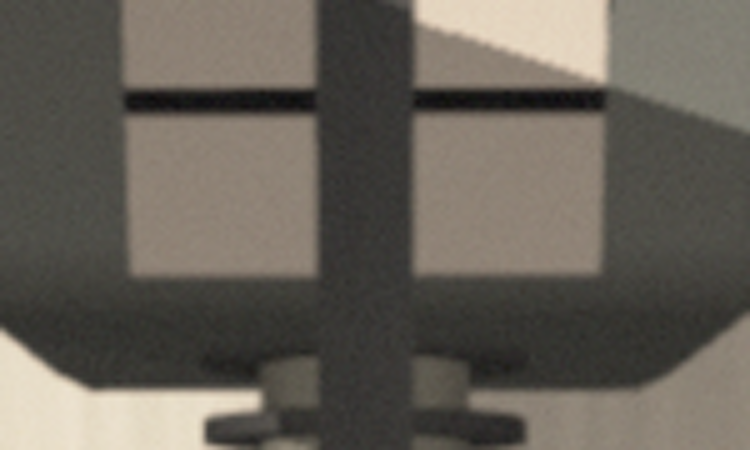

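Call:
drive_tool(
  commands=[
    [[0,0,0,0],[0,0,0,0],[0,0,0,0],[0,0,0,0],[0,0,0,0],[0,0,0,0],[0,0,0,0],[0,0,0,0],[0,0,0,0],[0,0,0,0],[0,0,0,0],[0,0,0,0],[0,0,0,0],[0,0,0,0],[0,0,0,0],[0,0,0,0],[0,0,0,0],[0,0,0,0],[0,0,0,0],[0,0,0,0]],
  ],
)

```text
time: 23.05
tool_pos: [0.624, 0.0491, 0.0313]
ee_rot: [0.107, 1.565, -1.177]
wrist_force: [1.3, -9.2, 1.8]
width: 0.0456
```

```bash
python3 st.py w16
python3 - <<'E'
from m import *
s=dict(np.load('pics/w16.npz'));g=cv2.cvtColor(s['pixels'],cv2.COLOR_RGB2GRAY)
print(g[135:165,280]);print(g[135:165,345])
a=np.radians(16.5);y=np.array([-np.sin(a),np.cos(a)]);O=np.array([.6093,.0993])
for Y in(.006,.010,.013,.016,.020):print(Y,proj(s,[*(O+y*Y),.056]),proj(s,[*(O+y*(Y+.003)),.060]))
b=snap('side','s16.png')
cv2.imwrite('pics/s16c.png',cv2.resize(b['pixels'][180:300,260:380,::-1],None,fx=5,fy=5,interpolation=cv2.INTER_CUBIC))
E
```

```text
t 23.05 st x,y mm -0.1 -52.3 z 0.0313 F x,y,z -1.34 -9.22 1.81 yaw 16.42 w 0.04561960361122837
[150 154 151 149 149 151 151 150 133  90  39  28  28  30  31  54 137 200
 220 220 220 221 221 222 220 218 222 221 222 222]
[139 138 138 139 140 141 140 140 116  64  30  23  30  26  31  56 153 208
 221 221 221 221 220 223 222 220 221 222 223 220]
0.006 [311.59570366 171.20317788] [311.58201748 163.9036485 ]
0.01 [311.58315066 160.02612173] [311.56896911 152.3205897 ]
0.013 [311.57362069 151.5407384 ] [311.55905926 143.52359596]
0.016 [311.56399022 142.96587424] [311.54904156 134.6308685 ]
0.02 [311.55099051 131.39106593] [311.5355138  122.62225869]
```

View pics/w16.png

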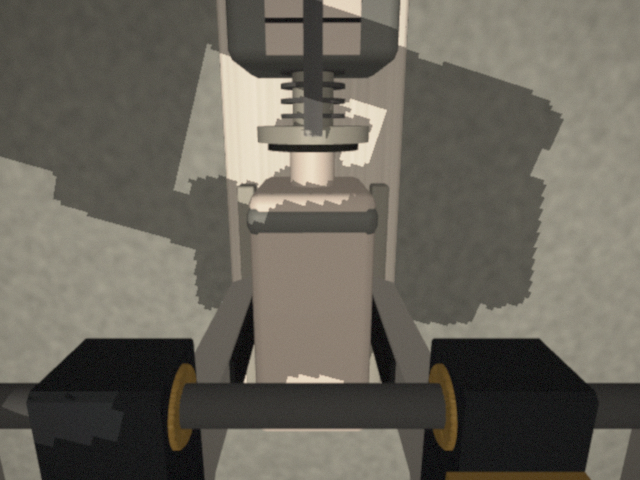

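View pics/s16c.png

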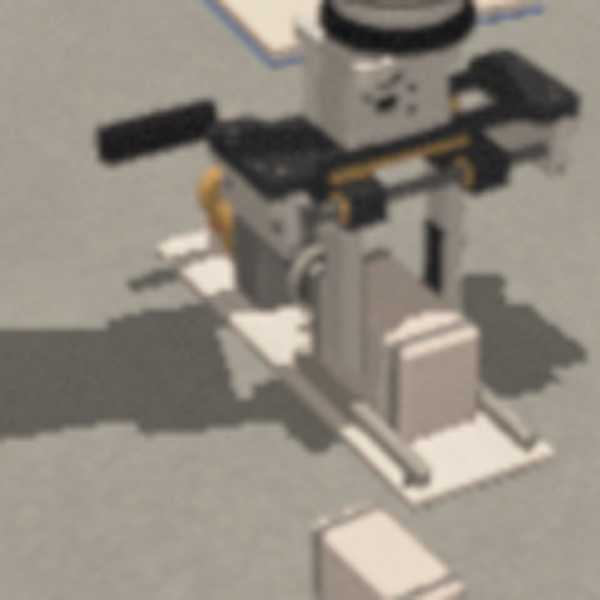

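Call:
drive_tool(
  commands=[
    [[0,0,0,0],[0,0,0,0],[0,0,0,0],[0,0,0,0],[0,0,0,0],[0,0,0,0],[0,0,0,0],[0,0,0,0],[0,0,0,0],[0,0,0,0],[0,0,0,0],[0,0,0,0],[0,0,0,0],[0,0,0,0],[0,0,0,0],[0,0,0,0],[0,0,0,0],[0,0,0,0],[0,0,0,0],[0,0,0,0]],
  ],
)

```text
time: 25.15
tool_pos: [0.624, 0.0492, 0.0313]
ee_rot: [0.114, 1.565, -1.17]
wrist_force: [2.4, -9.8, 1.3]
width: 0.0459
```

```bash
python3 st.py w17
python3 - <<'E'
from bench import robot
print(robot.close_job())
E
```

```text
t 25.15 st x,y mm -0.1 -52.3 z 0.0313 F x,y,z -0.51 -10.11 1.32 yaw 16.42 w 0.045895166822418516
the job is handed in; nothing more can be done
None
```

The valve is shut, the largest cartridge is pressed on the coupling with about 10 N, and I handed the job in at about 25 s still gripping and pushing it. The hand-in gave no verdict.

- **Valve:** I swept the lever to its stop with the closed fingers. Afterwards the wrist image put the lever at 16.1–16.5° against about 16.5° for square to the line.
- **Cartridge:** I gripped it across its width, laid it on the bed between the rails with the nozzle towards the coupling, and slid it forward. In the last check it was 0.1 mm off the centre line sideways and within 0.1° of the line.
- **Push:** It has held steady for about 4 s, with wrist readings of 9.2 to 10.4 N along the line. The gasket's edge in the wrist image put the coupling about 13.2 mm back. The pointer is past the first line. The second line was outside the wrist view, so that the pointer is short of it comes from this reading, not from seeing it.
- **Small disagreements:** The camera views differed by 1–2 mm on where the station stands. I mended this by centring the nozzle on the gasket in the wrist image.
- **Bystanders:** I stayed clear of the flask, jar and rack and felt no contact, but did not re-measure where they stand.

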